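Stainer hood held just under its balance point

TASK

The slide stainer's hood strut is due for its check: push the open stain-bottle door shut until it clicks home on its catch, so it is out of the way, then take the hood by its bar handle and lift it slowly a few degrees past the point where the gas strut takes over. Do not let it fly up or drop: ease it back to a few degrees below that balance point and finish there, still holding it steady in the gripper so that I can look at the strut's clips. Leave the bottle, the slide box and the staining jar where they stand.

Things in the scene. Friction and masses are not known exactly. Their poses are not given: they have to be found in the camera images.
- stainer: Fixed bench slide stainer, off-white with blue trim, 300 deep x 420 wide x 162 mm high. Origin: centre of its underside, on the bench. Its +x points to its back (hood hinge), -x to its front (towards the robot), +y to the half with the blue door, z up. The hood's hinge line runs along its y, 140 mm behind the origin and 120 mm above the bench. Its place and yaw vary.
- hood: Hinged hood, 45 mm high; origin mid-front on its rim; x back, z up when shut. Opening angle = tilt of its z: 0 shut, stop 1.1 rad. A gas strut on its right balances it at 0.48 (handle 296 mm above the bench): let go below that it falls shut, above it springs up, almost no friction. 2-7 deg below is 0.36-0.445 (handle 260-286 mm up), 2-7 deg past 0.515-0.60 (305-329). Lifting: 6 N shut, 1 N near balance.
- hood_handle (a point): Centre of the hood's handle: round steel bar, 12 mm diameter, along the stainer's y, 116 mm clear between its posts. Shut, it lies 338 mm in front of the hinge line and 22 mm above it (142 mm above the bench). 42 mm free between bar and hood front, free above and below; the hood's top is 19 mm above the bar's centre. The bar turns between gripping fingers as the hood swings.
- stain_door (a joint): Hinge of the blue stain-bottle door in the front's +y half (rad): 0 shut, grows as it opens towards the robot, counter-clockwise from above. Starts 0.4 to 0.75 open, stays where left. A sprung roller catch meets it at 0.09 and takes about 7 N at the handle to pass; below 0.04 it snaps to 0 and holds (about 7 N pulls it open).
- stain_door_hinge (a point): On the door's upright hinge line, which is the door's right edge, in the plane of the stainer's front (150 mm in front of the stainer's origin, 30 mm to its +y), 60 mm above the bench.
- stain_door_handle (a point): Centre of the door's pull: upright round steel bar, 10 mm diameter, 60 mm long (28 to 88 mm above the bench), 142 mm from the hinge line along the door and, when shut, 45 mm in front of the stainer's front plane. The door is 165 mm wide, 10 mm thick, 16 to 100 mm above the bench.
- reagent_bottle_mid (a point): Centre of a bystander: white bottle with blue cap, 52 mm diameter, 110 mm high, in front of the stainer's right half.
- slide_box_mid (a point): Centre of a bystander: orange slide box, 92 x 77 x 36 mm, on the stainer's left.
- staining_jar_mid (a point): Centre of a bystander: glass staining jar with white lid, 48 mm diameter, 88 mm high, on the stainer's right.

How it is judged:
By the outcome, as a careful person would: the job done as asked, in the order asked, and still so for the second after the job is handed in, while the arm keeps its last pose, push and grip.
It also fails if it takes over 64 s, if anything falls off the work surface, if the arm or the gripper's body presses on something with over 40 N, if the wrist force passes 120 N, or if a joint passes its speed limit or range.

ROBOT

A 6-joint arm with a two-finger parallel gripper is mounted at the origin on the work surface. World frame = base frame: x ahead of the robot, y to its left, z up, the work surface at z = 0. Lengths are in m, angles in rad, forces in N, time in s.
With the tool pointing down it reaches from about 0.35 to 0.725 m from the base axis. Payload 6 kg.
Tool frame: the origin (TCP) lies at the very end of the fingers, on their centre line; the grasp point (between the pads) lies 19 mm behind it; z points along the fingers, y is the line along which they close (so a half turn about z gives the same grasp; the last joint's range is limited). The gripper opens to 85 mm and grips with 20 to 120 N. Pads are 22 mm wide; open, the fingers measure 114 mm over their backs; the gripper's body (76 mm by 85 mm) begins 54 mm behind the grasp point. The pads swing forward as they close: fully open they stand 13 mm farther back than shut.
Start: joints at [1.444, 0.04, 0.085, 0, -1.615, -0.334], TCP at [0.267, 0.537, 0.231] pointing down, gripper open.
Joint ranges: [-2.56, 2.56], [-1.29, 2.01], [-1.08, 1.49], [-3.29, 1.98], [-2.81, -0.18], [-2.99, 2.99]. Speed limits (rad/s): [2.57, 2.57, 3.01, 3.14, 3.14, 3.14].

INTERFACE

Orientations are given as a unit quaternion [x, y, z, w].
In Python, from cell import arm gives the robot as it stands.
- The arm moves only by the tool send_rows, never from a script. Its argument "increments" is a list of rows, each an object with "offset": the shift along the tool's x, y, z in m, a list of three; "turn": the turn, a rotation vector about the tool's x, y, z in rad, a list of three. In form: [{"offset": [x, y, z], "turn": [rx, ry, rz]}, ...]. A call has 1 to 5 rows; each row is the pose to reach, as a shift and turn from the pose commanded when the call began, along the tool's axes at that moment; what a row does not reach only later rows make up. A row lasts 1/12 s, in which the tool goes at most 41.7 mm and 7.16 degrees, less where a joint would pass 70% of its speed; a pose out of reach is approached as far as the arm can. A call with a gripper value outside its range is refused whole. "gripper" is the opening, from -1 (shut) to 1 (fully open), set as the call begins (left out, the last holds). The fingers move at their own pace and stop on an object; the grip force is fixed at half the most. Time passes only in rows, so rows that repeat a pose let the fingers close. It gives the time, the measured TCP pose, the force, the opening and the grip force at its end, in the units of the state.
- arm.observe(): the state, without advancing time (a new reading comes with each control period).
- arm.get_image(name): name is "scene" or "top"; returns a dict with "frame" (480x640x3 uint8, blue, green, red), "depth" (480x640 float32, m along the optical axis (not along the pixel's ray), 0 where there is no reading), "fx", "fy", "cx", "cy" (pixels), "rvec" (rotation vector, rad) and "tvec" (3), from world to camera coordinates, as OpenCV has them. Camera axes: x right, y down, z forward; pixel columns grow to the right and rows downward; lengths in m; the calibration is good to about 2 mm. A picture is of the moment at which its call begins.
- arm.finish_job(): hands the job in; it is judged then, once.
The state is a dict: "t": time; "joint_pos": joint angles; "dq": joint speeds; "tau": joint torques, N m; "eef_pos": TCP position; "ee_rot": TCP orientation; "contact_force": force on the tool from outside, world axes, zero at the start; "wrist_torque": the same for the moment, N m; "grip_width": opening from 0.0 (shut) to 1.0 (fully open); "finger_force": force on a finger pad.
Only numpy, scipy, OpenCV 4.12 (cv2) and the standard library are available. Lean on these libraries where they do the work, as an engineer would, in place of code of your own. Each camera call takes 0.05 s, during which the arm holds its last target. There are 200 camera calls.

## Working session

There is one attempt and no reset: what is moved stays moved. The work goes in short steps, Python scripts to look and compute and a tool call to move; the robot and the scene stay as the last step left them, time stands still between calls to the robot, and variables do not carry over. Pictures are saved under pics/ and viewed, at most 10 in all, crops included, and the job is handed in when it is done.

Besides the shell and the picture viewer there is one more tool, called after ">>>" as name([rows], argument=value, ...), one row to a line, values as JSON. send_rows: Moves the arm, as the interface text tells. Its arguments: {"type":"object","properties":{"increments":{"type":"array"},"gripper":{"type":"number"}},"required":["increments"]}

```bash
mkdir -p pics
cat > h.py <<'E'
import numpy as np,cv2
from cell import arm
from scipy.spatial.transform import Rotation as R
def pix(im,u,v,r=1):
    d=im["depth"][v-r:v+r+1,u-r:u+r+1]; d=d[d>0]; z=np.median(d)
    pc=np.array([(u-im["cx"])/im["fx"]*z,(v-im["cy"])/im["fy"]*z,z])
    return cv2.Rodrigues(np.array(im["rvec"],float))[0].T@(pc-np.array(im["tvec"],float).ravel())
def cloud(im):
    v,u=np.mgrid[0:480,0:640]; z=im["depth"]
    pc=np.stack([(u-im["cx"])/im["fx"]*z,(v-im["cy"])/im["fy"]*z,z],-1)
    P=(pc-np.array(im["tvec"],float).ravel())@cv2.Rodrigues(np.array(im["rvec"],float))[0]
    P[z<=0]=np.nan; return P
E
python3 - <<'E'
from h import *
for n in("scene","top"):
    im=arm.get_image(n); cv2.imwrite(f"pics/{n}0.png",im["frame"]); np.savez(f"{n}0.npz",**im)
s=arm.observe(); print({k:np.round(v,3) for k,v in s.items()})
E
```

```text
{'t': np.float64(0.1), 'joint_pos': array([ 1.444,  0.041,  0.084, -0.   , -1.616, -0.334]), 'dq': array([-0.001, -0.002,  0.003, -0.   , -0.001, -0.   ]), 'tau': array([-4.0000e-03, -3.6935e+01,  3.4828e+01,  6.9520e+00, -4.0000e-03,
        0.0000e+00]), 'eef_pos': array([0.267, 0.537, 0.23 ]), 'ee_rot': array([ 0.974, -0.228, -0.   ,  0.001]), 'contact_force': array([ 0.698, -0.497, -0.609]), 'wrist_torque': array([0.002, 0.026, 0.047]), 'finger_force': np.float64(0.0), 'grip_width': np.float64(1.001)}
```

View pics/scene0.png

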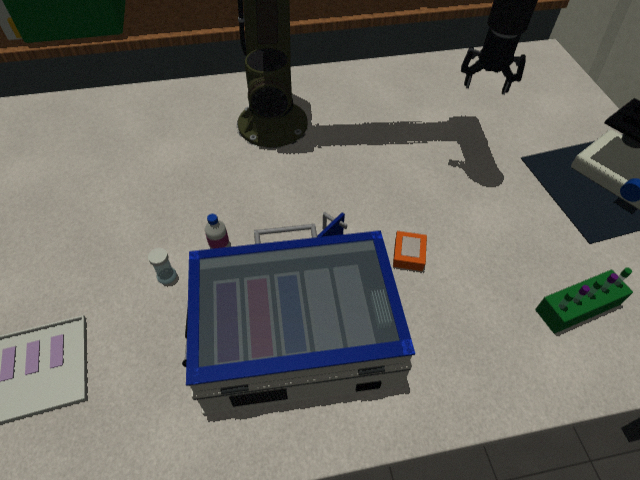

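View pics/top0.png

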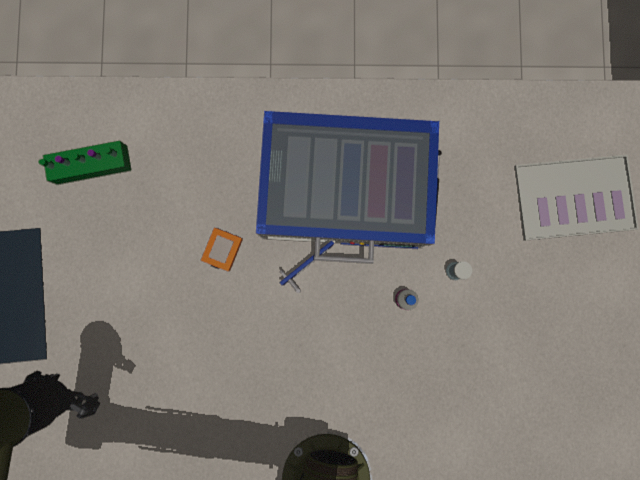

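The scene view is from behind the stainer. The top view has the robot at the bottom, the hood at (265-438, 112-243), its handle bar at about (345,258), the door from (330,243) to (283,282) and the door pull near (290,282). Next I'll enlarge the top view and measure.

Run:
```python
from h import *
im=dict(np.load("top0.npz")); P=cloud(im)
cv2.imwrite("pics/crop1.png",cv2.resize(im["frame"][215:325,245:485],None,fx=3.3,fy=3.3,interpolation=cv2.INTER_CUBIC))
# hood top points
z=P[...,2]; m=(z>.150)&(z<.175)&(P[...,0]>.3)
pts=P[m][:,:2].astype(np.float32); r=cv2.minAreaRect(pts); print(m.sum(),"rect",r,cv2.boxPoints(r),np.median(z[m]))
for n,(u,v) in dict(hl=(320,258),hm=(345,260),hr=(368,262),bot=(410,299),jar=(462,270),box=(222,250)).items(): print(n,pix(im,u,v).round(4))
# blue door
b,g,rr=[im["frame"][...,i].astype(int) for i in range(3)]
mm=(b>rr+50)&(z>.06)&(z<.12); vv,uu=np.nonzero(mm)
k=(uu>260)&(uu<350); q=P[mm][k]; print(k.sum(),q[:,:].min(0),q.max(0)); 
l=cv2.fitLine(q[:,:2].astype(np.float32),cv2.DIST_HUBER,0,.01,.01).ravel(); print("door",l)
k=np.argsort(q[:,0])[:6]; print(q[k].round(3))
# upright handle top and everything in window
w=P[262:300,272:310].reshape(-1,3); w=w[w[:,2]>.06]; print(w[np.argsort(w[:,0])][:20].round(3))
```

```text
21859 rect ((0.7159193754196167, -0.04746715724468231), (0.42101895809173584, 0.34873318672180176), 87.01300811767578) [[ 0.5308202  -0.24860454]
 [ 0.87907964 -0.26677674]
 [ 0.90101856  0.15367022]
 [ 0.5527591   0.17184243]] 0.1609024781099317
hl [0.549  0.0167 0.1466]
hm [ 0.5445 -0.0423  0.1465]
hr [ 0.5401 -0.0967  0.1455]
bot [ 0.4528 -0.2012  0.1085]
jar [ 0.5237 -0.3335  0.0893]
box [0.5739 0.2662 0.0347]
191 [ 0.48778908 -0.01537645  0.09162681] [0.59330392 0.11317982 0.1077961 ]
door [ 0.6289729  -0.77742726  0.53753173  0.05295125]
[[0.488 0.109 0.096]
 [0.49  0.111 0.099]
 [0.49  0.109 0.096]
 [0.49  0.106 0.095]
 [0.493 0.113 0.102]
 [0.493 0.111 0.098]]
[[0.468 0.072 0.083]
 [0.468 0.068 0.083]
 [0.468 0.075 0.086]
 [0.468 0.07  0.086]
 [0.471 0.075 0.083]
 [0.471 0.07  0.085]
 [0.471 0.067 0.086]
 [0.471 0.072 0.09 ]
 [0.473 0.075 0.082]
 [0.473 0.077 0.088]
 [0.473 0.068 0.083]
 [0.473 0.072 0.087]
 [0.473 0.07  0.087]
 [0.476 0.08  0.085]
 [0.476 0.077 0.085]
 [0.476 0.07  0.08 ]
 [0.476 0.075 0.086]
 [0.476 0.072 0.088]
 [0.478 0.08  0.081]
 [0.478 0.082 0.087]]
```

View pics/crop1.png

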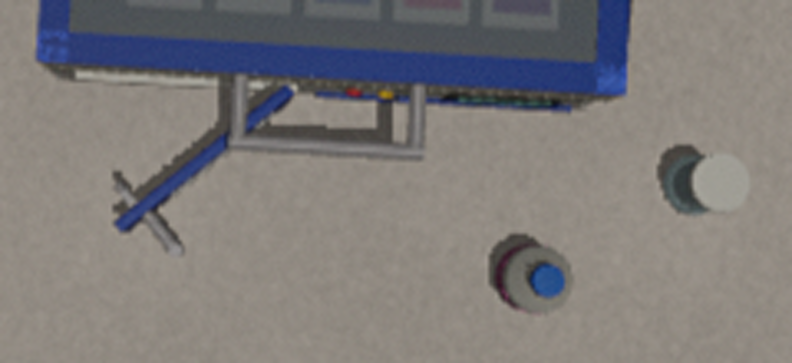

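```bash
cat >> h.py <<'E'
def Rdown(psi):  # tool pointing down, tool x at heading psi
    c,s=np.cos(psi),np.sin(psi); return R.from_matrix(np.array([[c,s,0],[s,-c,0],[0,0,-1.]]))
def plan(wps,start=None):
    """wps: (pos,psi,rows<=5) -> print rows of each call, tool axes at the call's start"""
    s=arm.observe(); p,r=(np.array(s["eef_pos"]),R.from_quat(s["ee_rot"])) if start is None else (np.array(start[0]),Rdown(start[1]))
    for pos,psi,n in wps:
        d=r.inv().apply(np.array(pos)-p); w=(r.inv()*Rdown(psi)).as_rotvec()
        print("LAST off",d.round(4),"turn",w.round(3),"rows",n)
        for k in range(1,n+1): print("  ",(d*k/n).round(3).tolist(),(w*k/n).round(3).tolist())
        p,r=np.array(pos),Rdown(psi)
def st():
    s=arm.observe(); R_=R.from_quat(s["ee_rot"]).as_matrix()
    print("t",round(float(s["t"]),2),"p",np.round(s["eef_pos"],4),"psi",round(float(np.arctan2(R_[1,0],R_[0,0])),3),"F",np.round(s["contact_force"],1),"w",round(float(s["grip_width"]),3),"ff",round(float(s["finger_force"]),1))
ORG=np.array([.741,-.051]); YAW=-.053
ex=np.array([np.cos(YAW),np.sin(YAW)]); ey=np.array([-np.sin(YAW),np.cos(YAW)])
HINGE=ORG-.15*ex+.03*ey
def pull(th,gap):  # pull bar centre moved outwards by gap, and tool heading
    a=YAW+th; d=np.array([-np.sin(a),np.cos(a)]); n=np.array([-np.cos(a),-np.sin(a)])
    return HINGE+.142*d+(.045+gap)*n, a-np.pi/2
E
python3 - <<'E'
from h import *
p0,a0=pull(.733,.045); print(p0,a0, pull(.733,0),pull(0,0))
s=np.array([.267,.537,.23]); T=np.array([*p0,.23])
plan([(s+(T-s)*.25,a0,5),(s+(T-s)*.6,a0,5),(T,a0,5),([*p0,.055],a0,5)])
E
```

```text
[0.43352973 0.04072811] -0.8907963267948966 (array([0.4685205 , 0.06902379]), -0.8907963267948966) (array([0.55538555, 0.13108864]), -1.6237963267948965)
LAST off [0.0929 0.0926 0.0005] turn [ 0.002 -0.001  0.43 ] rows 5
   [0.019, 0.019, 0.0] [0.0, -0.0, 0.086]
   [0.037, 0.037, 0.0] [0.001, -0.0, 0.172]
   [0.056, 0.056, 0.0] [0.001, -0.0, 0.258]
   [0.074, 0.074, 0.0] [0.001, -0.0, 0.344]
   [0.093, 0.093, 0.001] [0.002, -0.001, 0.43]
LAST off [0.1717 0.0639 0.    ] turn [0. 0. 0.] rows 5
   [0.034, 0.013, 0.0] [0.0, 0.0, 0.0]
   [0.069, 0.026, 0.0] [0.0, 0.0, 0.0]
   [0.103, 0.038, 0.0] [0.0, 0.0, 0.0]
   [0.137, 0.051, 0.0] [0.0, 0.0, 0.0]
   [0.172, 0.064, 0.0] [0.0, 0.0, 0.0]
LAST off [0.1962 0.073  0.    ] turn [0. 0. 0.] rows 5
   [0.039, 0.015, 0.0] [0.0, 0.0, 0.0]
   [0.078, 0.029, 0.0] [0.0, 0.0, 0.0]
   [0.118, 0.044, 0.0] [0.0, 0.0, 0.0]
   [0.157, 0.058, 0.0] [0.0, 0.0, 0.0]
   [0.196, 0.073, 0.0] [0.0, 0.0, 0.0]
LAST off [0.    0.    0.175] turn [0. 0. 0.] rows 5
   [0.0, 0.0, 0.035] [0.0, 0.0, 0.0]
   [0.0, 0.0, 0.07] [0.0, 0.0, 0.0]
   [0.0, 0.0, 0.105] [0.0, 0.0, 0.0]
   [0.0, 0.0, 0.14] [0.0, 0.0, 0.0]
   [0.0, 0.0, 0.175] [0.0, 0.0, 0.0]
```

>>> send_rows([
  {"offset": [0.019, 0.019, 0], "turn": [0, 0, 0.086]},
  {"offset": [0.037, 0.037, 0], "turn": [0, 0, 0.172]},
  {"offset": [0.056, 0.056, 0], "turn": [0, 0, 0.258]},
  {"offset": [0.074, 0.074, 0], "turn": [0, 0, 0.344]},
  {"offset": [0.093, 0.093, 0], "turn": [0, 0, 0.43]},
], gripper=-1)

```text
t: 0.52
eef_pos: [0.3088, 0.4115, 0.2307]
ee_rot: [0.902, -0.433, -0.0, 0.001]
contact_force: [0.5, -0.9, 0.2]
grip_width: 0.295
finger_force: 0.0
```

>>> send_rows([
  {"offset": [0.034, 0.013, 0], "turn": [0, 0, 0]},
  {"offset": [0.069, 0.026, 0], "turn": [0, 0, 0]},
  {"offset": [0.103, 0.038, 0], "turn": [0, 0, 0]},
  {"offset": [0.137, 0.051, 0], "turn": [0, 0, 0]},
  {"offset": [0.172, 0.064, 0], "turn": [0, 0, 0]},
])

```text
t: 0.93
eef_pos: [0.367, 0.2371, 0.231]
ee_rot: [0.903, -0.43, -0.0, 0.0]
contact_force: [1.3, -0.1, 0.3]
grip_width: 0.002
finger_force: 0.0
```

>>> send_rows([
  {"offset": [0.039, 0.015, 0], "turn": [0, 0, 0]},
  {"offset": [0.078, 0.029, 0], "turn": [0, 0, 0]},
  {"offset": [0.118, 0.044, 0], "turn": [0, 0, 0]},
  {"offset": [0.157, 0.058, 0], "turn": [0, 0, 0]},
  {"offset": [0.196, 0.073, 0], "turn": [0, 0, 0]},
])

```text
t: 1.35
eef_pos: [0.4333, 0.0394, 0.2313]
ee_rot: [0.903, -0.431, 0.0, -0.0]
contact_force: [1.3, 0.3, 0.3]
grip_width: -0.002
finger_force: 0.0
```

>>> send_rows([
  {"offset": [0, 0, 0.035], "turn": [0, 0, 0]},
  {"offset": [0, 0, 0.07], "turn": [0, 0, 0]},
  {"offset": [0, 0, 0.105], "turn": [0, 0, 0]},
  {"offset": [0, 0, 0.14], "turn": [0, 0, 0]},
  {"offset": [0, 0, 0.175], "turn": [0, 0, 0]},
])

```text
t: 1.77
eef_pos: [0.4328, 0.0409, 0.0544]
ee_rot: [0.902, -0.431, -0.0, -0.0]
contact_force: [-0.1, 0.1, 0.4]
grip_width: 0.003
finger_force: 0.0
```

Run:
```python
from h import *
st()
im=arm.get_image("top"); cv2.imwrite("pics/crop2.png",cv2.resize(im["frame"][215:325,245:405],None,fx=4,fy=4,interpolation=cv2.INTER_CUBIC))
z=.055
W=[(.733,.03,2),(.733,.02,3)]+[(t,.02,5) for t in(.55,.40,.25,.12,.06,.02)]
plan([([*pull(t,g)[0],z],pull(t,g)[1],n) for t,g,n in W])
```

```text
t 1.77 p [0.4328 0.0409 0.0544] psi -0.891 F [-0.1  0.1  0.4] w 0.003 ff 0.0
LAST off [ 0.0024 -0.0191 -0.0087] turn [ 0.01   0.005 -0.001] rows 2
   [0.001, -0.01, -0.004] [0.005, 0.003, -0.001]
   [0.002, -0.019, -0.009] [0.01, 0.005, -0.001]
LAST off [ 0.   -0.01  0.  ] turn [0. 0. 0.] rows 3
   [0.0, -0.003, 0.0] [0.0, 0.0, 0.0]
   [0.0, -0.007, 0.0] [0.0, 0.0, 0.0]
   [0.0, -0.01, 0.0] [0.0, 0.0, 0.0]
LAST off [-0.0095 -0.0269  0.    ] turn [0.    0.    0.183] rows 5
   [-0.002, -0.005, 0.0] [0.0, 0.0, 0.037]
   [-0.004, -0.011, 0.0] [0.0, 0.0, 0.073]
   [-0.006, -0.016, 0.0] [0.0, 0.0, 0.11]
   [-0.008, -0.022, 0.0] [0.0, 0.0, 0.146]
   [-0.009, -0.027, 0.0] [0.0, 0.0, 0.183]
LAST off [-0.0081 -0.022   0.    ] turn [0.   0.   0.15] rows 5
   [-0.002, -0.004, 0.0] [0.0, 0.0, 0.03]
   [-0.003, -0.009, 0.0] [0.0, 0.0, 0.06]
   [-0.005, -0.013, 0.0] [0.0, 0.0, 0.09]
   [-0.006, -0.018, 0.0] [0.0, 0.0, 0.12]
   [-0.008, -0.022, 0.0] [0.0, 0.0, 0.15]
LAST off [-0.0081 -0.022   0.    ] turn [0.   0.   0.15] rows 5
   [-0.002, -0.004, 0.0] [0.0, 0.0, 0.03]
   [-0.003, -0.009, 0.0] [0.0
[... 283 characters left out ...]
.052]
   [-0.004, -0.011, 0.0] [0.0, 0.0, 0.078]
   [-0.006, -0.015, 0.0] [0.0, 0.0, 0.104]
   [-0.007, -0.019, 0.0] [0.0, 0.0, 0.13]
LAST off [-0.0036 -0.0086  0.    ] turn [0.   0.   0.06] rows 5
   [-0.001, -0.002, 0.0] [0.0, 0.0, 0.012]
   [-0.001, -0.003, 0.0] [0.0, 0.0, 0.024]
   [-0.002, -0.005, 0.0] [0.0, 0.0, 0.036]
   [-0.003, -0.007, 0.0] [0.0, 0.0, 0.048]
   [-0.004, -0.009, 0.0] [0.0, 0.0, 0.06]
LAST off [-0.0025 -0.0057  0.    ] turn [-0.   -0.    0.04] rows 5
   [-0.0, -0.001, 0.0] [-0.0, -0.0, 0.008]
   [-0.001, -0.002, 0.0] [-0.0, -0.0, 0.016]
   [-0.001, -0.003, 0.0] [-0.0, -0.0, 0.024]
   [-0.002, -0.005, 0.0] [-0.0, -0.0, 0.032]
   [-0.002, -0.006, 0.0] [-0.0, -0.0, 0.04]
```

View pics/crop2.png

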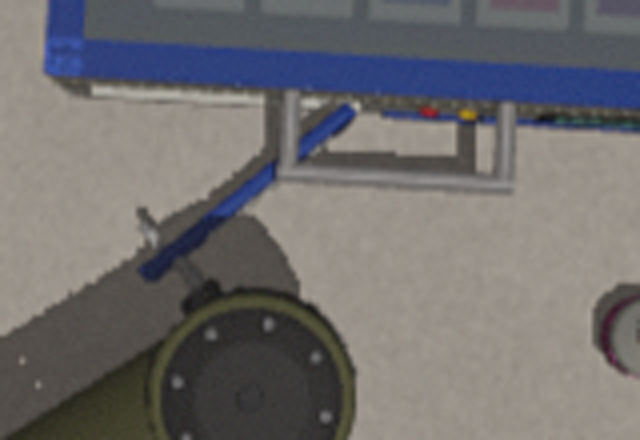

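The wrist is centred near crop (250,390). The pull is next to the finger at about (195,285) and the door is unmoved. I'll ease in to contact.

>>> send_rows([
  {"offset": [0.001, -0.005, 0], "turn": [0, 0, 0]},
  {"offset": [0.001, -0.01, 0], "turn": [0, 0, 0]},
  {"offset": [0.001, -0.015, 0], "turn": [0, 0, 0]},
  {"offset": [0.001, -0.02, 0], "turn": [0, 0, 0]},
  {"offset": [0.001, -0.025, 0], "turn": [0, 0, 0]},
])

```text
t: 2.23
eef_pos: [0.4549, 0.0573, 0.0582]
ee_rot: [0.902, -0.431, 0.001, -0.001]
contact_force: [0.6, 0.7, 0.3]
grip_width: 0.003
finger_force: 0.0
```

>>> send_rows([
  {"offset": [-0.002, -0.005, 0.0], "turn": [0, 0, 0.037]},
  {"offset": [-0.004, -0.011, 0.0], "turn": [0, 0, 0.073]},
  {"offset": [-0.006, -0.016, 0.0], "turn": [0, 0, 0.11]},
  {"offset": [-0.008, -0.022, 0.0], "turn": [0, 0, 0.146]},
  {"offset": [-0.009, -0.027, 0.0], "turn": [0, 0, 0.183]},
])

```text
t: 2.65
eef_pos: [0.4694, 0.0811, 0.0572]
ee_rot: [0.859, -0.512, 0.0, -0.0]
contact_force: [-1.5, -0.1, 0.5]
grip_width: -0.002
finger_force: 0.4
```

>>> send_rows([
  {"offset": [-0.002, -0.004, 0], "turn": [0, 0, 0.03]},
  {"offset": [-0.003, -0.009, 0], "turn": [0, 0, 0.06]},
  {"offset": [-0.005, -0.013, 0], "turn": [0, 0, 0.09]},
  {"offset": [-0.006, -0.018, 0], "turn": [0, 0, 0.12]},
  {"offset": [-0.008, -0.022, 0], "turn": [0, 0, 0.15]},
])

```text
t: 3.07
eef_pos: [0.485, 0.0984, 0.0571]
ee_rot: [0.818, -0.575, 0.0, -0.0]
contact_force: [0.1, -0.3, 0.1]
grip_width: -0.003
finger_force: 0.3
```

>>> send_rows([
  {"offset": [-0.002, -0.004, 0], "turn": [0, 0, 0.03]},
  {"offset": [-0.003, -0.009, 0], "turn": [0, 0, 0.06]},
  {"offset": [-0.005, -0.013, 0], "turn": [0, 0, 0.09]},
  {"offset": [-0.006, -0.018, 0], "turn": [0, 0, 0.12]},
  {"offset": [-0.008, -0.022, 0], "turn": [0, 0, 0.15]},
])

```text
t: 3.48
eef_pos: [0.503, 0.1134, 0.0571]
ee_rot: [0.773, -0.635, 0.0, -0.0]
contact_force: [-0.8, -0.6, -0.3]
grip_width: 0.0
finger_force: 0.3
```

>>> send_rows([
  {"offset": [-0.001, -0.004, 0], "turn": [0, 0, 0.026]},
  {"offset": [-0.003, -0.008, 0], "turn": [0, 0, 0.052]},
  {"offset": [-0.004, -0.011, 0], "turn": [0, 0, 0.078]},
  {"offset": [-0.006, -0.015, 0], "turn": [0, 0, 0.104]},
  {"offset": [-0.007, -0.019, 0], "turn": [0, 0, 0.13]},
])

```text
t: 3.9
eef_pos: [0.5201, 0.1239, 0.0568]
ee_rot: [0.73, -0.684, 0.0, -0.0]
contact_force: [-1.2, 1.2, 0.0]
grip_width: -0.001
finger_force: 0.4
```

Run:
```python
from h import *
st()
im=arm.get_image("scene"); cv2.imwrite("pics/crop3.png",cv2.resize(im["frame"][150:290,180:440],None,fx=3,fy=3,interpolation=cv2.INTER_CUBIC))
print(pull(.12,.02),pull(.06,.02),pull(.02,.02)); st()
```

```text
t 3.9 p [0.5201 0.1239 0.0568] psi -1.505 F [-1.2  1.2  0. ] w -0.001 ff 0.4
(array([0.51843884, 0.12423381]), -1.5037963267948966) (array([0.52680748, 0.12844568]), -1.5637963267948967) (array([0.53252042, 0.13097145]), -1.6037963267948965)
t 3.95 p [0.5205 0.124  0.0567] psi -1.507 F [0.2 0.1 0.3] w -0.001 ff 0.0
```

View pics/crop3.png

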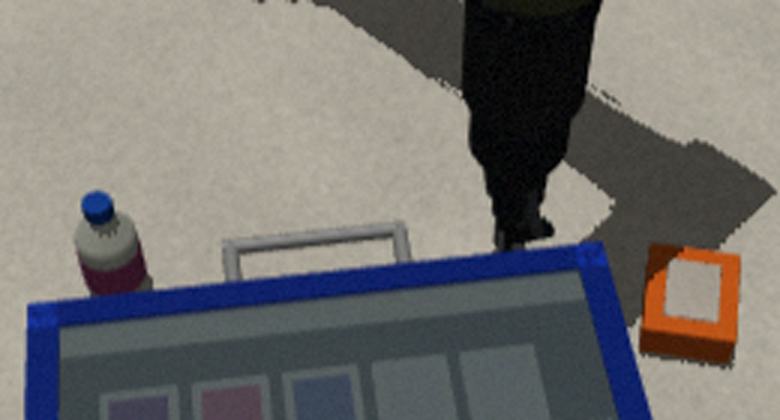

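The door has followed the tool to about 0.12 rad and is hidden behind the hood edge at crop (510,245). I'll push on through the catch.

>>> send_rows([
  {"offset": [-0.001, -0.002, 0], "turn": [0, 0, 0.012]},
  {"offset": [-0.001, -0.003, 0], "turn": [0, 0, 0.024]},
  {"offset": [-0.002, -0.005, 0], "turn": [0, 0, 0.036]},
  {"offset": [-0.003, -0.007, 0], "turn": [0, 0, 0.048]},
  {"offset": [-0.004, -0.009, 0], "turn": [0, 0, 0.06]},
])

```text
t: 4.37
eef_pos: [0.5277, 0.1275, 0.0562]
ee_rot: [0.709, -0.705, -0.0, 0.001]
contact_force: [-9.8, -3.7, 6.3]
grip_width: -0.0
finger_force: 4.9
```

>>> send_rows([
  {"offset": [0, -0.001, 0], "turn": [0, 0, 0.008]},
  {"offset": [-0.001, -0.002, 0], "turn": [0, 0, 0.016]},
  {"offset": [-0.001, -0.003, 0], "turn": [0, 0, 0.024]},
  {"offset": [-0.002, -0.004, 0], "turn": [0, 0, 0.032]},
  {"offset": [-0.002, -0.005, 0], "turn": [0, 0, 0.04]},
])

```text
t: 4.78
eef_pos: [0.5289, 0.1283, 0.0561]
ee_rot: [-0.695, 0.719, 0.002, -0.005]
contact_force: [-28.9, -3.3, 16.9]
grip_width: 0.0
finger_force: 14.7
```

>>> send_rows([
  {"offset": [0, 0.01, 0], "turn": [0, 0, 0]},
  {"offset": [0, 0.03, 0], "turn": [0, 0, 0]},
  {"offset": [0, 0.06, 0], "turn": [0, 0, 0]},
  {"offset": [0, 0.09, 0], "turn": [0, 0, 0]},
  {"offset": [0, 0.12, 0], "turn": [0, 0, 0]},
])

```text
t: 5.2
eef_pos: [0.4123, 0.1337, 0.056]
ee_rot: [-0.695, 0.719, -0.0, -0.0]
contact_force: [-0.6, 0.2, 0.6]
grip_width: -0.003
finger_force: 0.0
```

Run:
```python
from h import *
st()
im=arm.get_image("top"); np.savez("top2.npz",**im);cv2.imwrite("pics/crop4.png",cv2.resize(im["frame"][215:325,245:405],None,fx=4,fy=4,interpolation=cv2.INTER_CUBIC))
P=cloud(im); w=P[235:290,262:312].reshape(-1,3); w=w[(w[:,2]>.06)&(w[:,2]<.11)]; print(len(w),w[np.argsort(w[:,0])][:12].round(3))
print("pull th=0,.04,.08",pull(0,0)[0],pull(.04,0)[0],pull(.08,0)[0]); st()
```

```text
t 5.2 p [0.4123 0.1337 0.056 ] psi -1.605 F [-0.6  0.2  0.6] w -0.003 ff 0.0
362 [[0.54  0.128 0.066]
 [0.542 0.129 0.089]
 [0.542 0.127 0.085]
 [0.542 0.132 0.083]
 [0.542 0.125 0.08 ]
 [0.544 0.131 0.093]
 [0.544 0.129 0.087]
 [0.544 0.127 0.085]
 [0.544 0.125 0.083]
 [0.546 0.127 0.09 ]
 [0.547 0.13  0.085]
 [0.547 0.132 0.084]]
pull th=0,.04,.08 [0.55538555 0.13108864] [0.54964963 0.12947714] [0.54398275 0.12763755]
t 5.25 p [0.4089 0.1336 0.0561] psi -1.605 F [-0.2  2.1 -0.1] w -0.003 ff 0.0
```

View pics/crop4.png

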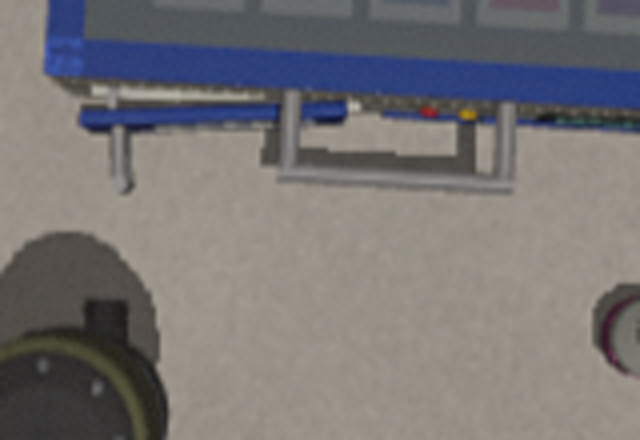

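Top view: the door lies from crop (345,112) to (80,120), so it's still about 0.08 open and resting on the catch. The push reached 29 N with an upward part, so the slanted finger back was probably bearing on the top of the bar. I'll try again with the fingertips higher and log the wrist moment.

>>> send_rows([
  {"offset": [0, -0.03, -0.004], "turn": [0, 0, 0]},
  {"offset": [0, -0.06, -0.008], "turn": [0, 0, 0]},
  {"offset": [0, -0.085, -0.012], "turn": [0, 0, 0]},
  {"offset": [0, -0.1, -0.016], "turn": [0, 0, 0]},
  {"offset": [0, -0.105, -0.016], "turn": [0, 0, 0]},
])

```text
t: 5.67
eef_pos: [0.5203, 0.1304, 0.0728]
ee_rot: [-0.695, 0.719, -0.0, 0.0]
contact_force: [-0.2, -0.2, 0.1]
grip_width: -0.003
finger_force: 0.0
```

>>> send_rows([
  {"offset": [0, -0.003, 0], "turn": [0, 0, 0]},
  {"offset": [0, -0.006, 0], "turn": [0, 0, 0]},
  {"offset": [0, -0.009, 0], "turn": [0, 0, 0]},
  {"offset": [0, -0.012, 0], "turn": [0, 0, 0]},
  {"offset": [0, -0.014, 0], "turn": [0, 0, 0]},
])

```text
t: 6.08
eef_pos: [0.5291, 0.1303, 0.0717]
ee_rot: [-0.696, 0.718, 0.002, -0.003]
contact_force: [-20.9, 3.9, 9.5]
grip_width: -0.001
finger_force: 10.7
```

Run:
```python
from h import *
st(); print(np.round(arm.observe()["wrist_torque"],2))
```

```text
t 6.08 p [0.5291 0.1303 0.0717] psi -1.603 F [-20.9   3.9   9.5] w -0.001 ff 10.7
[1.26 6.88 0.  ]
```

```bash
cat >> h.py <<'E'
def door(im):
    P=cloud(im); z=P[...,2]; b,g,r=[im["frame"][...,i].astype(int) for i in range(3)]
    m=(b>r+40)&(z>.08)&(z<.115)&(P[...,0]>.45)&(P[...,0]<.62)&(P[...,1]>-.012)&(P[...,1]<.16)
    q=P[m]; l=cv2.fitLine(q[:,:2].astype(np.float32),cv2.DIST_HUBER,0,.01,.01).ravel()
    d=l[:2]*np.sign(l[1]); off=(q[:,:2]-HINGE)@ex
    print("door n",m.sum(),"y",q[:,1].min().round(3),q[:,1].max().round(3),"theta fit",round(float(np.arctan2(-d[0],d[1])-YAW),3),
      "pts (along,front off mm)",[(round(a,2),round(float(np.median(off[np.abs((q[:,:2]-HINGE)@ey-a)<.01])*1000),1)) for a in(.02,.05,.08,.11,.14,.16) if (np.abs((q[:,:2]-HINGE)@ey-a)<.01).sum()>3])
E
python3 - <<'E'
from h import *
for f in("top0.npz","top2.npz"): door(dict(np.load(f)))
im=arm.get_image("top"); door(im); st()
cv2.imwrite("pics/crop5.png",cv2.resize(im["frame"][220:300,245:375],None,fx=6,fy=6,interpolation=cv2.INTER_CUBIC))
E
```

```text
door n 205 y -0.01 0.113 theta fit 0.736 pts (along,front off mm) [(0.02, -20.3), (0.05, -49.4), (0.08, -73.0), (0.11, -101.3)]
door n 226 y -0.01 0.151 theta fit 0.092 pts (along,front off mm) [(0.02, -3.7), (0.05, -6.4), (0.08, -8.9), (0.11, -11.4), (0.14, -14.8), (0.16, -16.6)]
door n 157 y -0.01 0.107 theta fit 0.082 pts (along,front off mm) [(0.02, -3.8), (0.05, -6.3), (0.08, -8.7), (0.11, -11.4)]
t 6.13 p [0.5289 0.1303 0.0718] psi -1.603 F [-15.9   2.6   8.6] w -0.001 ff 8.3
```

View pics/crop5.png

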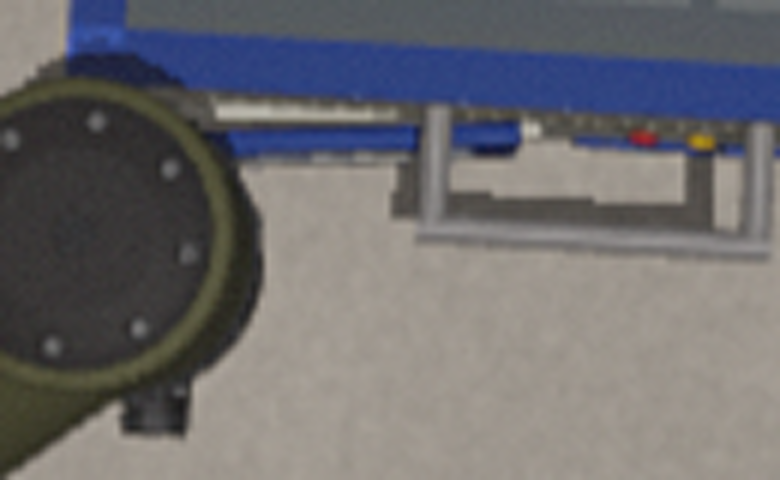

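The wrist is centred at crop (75,235) and doesn't touch the hood. The door is still at about 0.085. The load is on the finger and it dropped from 21 to 16 N during the hold, so I'll hold and watch.

>>> send_rows([
  {"offset": [0, 0, 0], "turn": [0, 0, 0]},
  {"offset": [0, 0, 0], "turn": [0, 0, 0]},
  {"offset": [0, 0, 0], "turn": [0, 0, 0]},
  {"offset": [0, 0, 0], "turn": [0, 0, 0]},
  {"offset": [0, 0, 0], "turn": [0, 0, 0]},
])

```text
t: 6.55
eef_pos: [0.5288, 0.1303, 0.0718]
ee_rot: [-0.696, 0.718, 0.002, -0.003]
contact_force: [-15.0, 2.4, 6.9]
grip_width: 0.002
finger_force: 7.7
```

>>> send_rows([
  {"offset": [0, 0, 0], "turn": [0, 0, 0]},
  {"offset": [0, -0.001, 0], "turn": [0, 0, 0]},
  {"offset": [0, -0.001, 0], "turn": [0, 0, 0]},
  {"offset": [0, -0.001, 0], "turn": [0, 0, 0]},
  {"offset": [0, -0.001, 0], "turn": [0, 0, 0]},
])

```text
t: 6.97
eef_pos: [0.529, 0.1303, 0.0718]
ee_rot: [-0.696, 0.718, 0.003, -0.003]
contact_force: [-20.2, 2.9, 9.0]
grip_width: -0.001
finger_force: 9.9
```

Run:
```python
from h import *
st();s=arm.observe(); print(np.round(s["wrist_torque"],2),np.round(s["joint_pos"],4))
```

```text
t 6.97 p [0.529  0.1303 0.0718] psi -1.603 F [-20.2   2.9   9. ] w -0.001 ff 9.9
[0.9  6.32 0.05] [ 0.6077 -0.0588 -0.3038 -0.0043 -1.3329 -0.6385]
```

>>> send_rows([
  {"offset": [0, 0.01, 0], "turn": [0, 0, 0]},
  {"offset": [0, 0.012, 0.015], "turn": [0, 0, 0]},
  {"offset": [0, 0.012, 0.032], "turn": [0, 0, 0]},
  {"offset": [0, 0.012, 0.032], "turn": [0, 0, 0]},
  {"offset": [0, 0.012, 0.032], "turn": [0, 0, 0]},
])

```text
t: 7.38
eef_pos: [0.5239, 0.1319, 0.0456]
ee_rot: [-0.696, 0.718, -0.002, 0.004]
contact_force: [-2.8, 1.2, 16.9]
grip_width: -0.001
finger_force: 8.1
```

>>> send_rows([
  {"offset": [0, -0.004, 0], "turn": [0, 0, 0]},
  {"offset": [0, -0.008, 0], "turn": [0, 0, 0]},
  {"offset": [0, -0.012, 0], "turn": [0, 0, 0]},
  {"offset": [0, -0.013, 0], "turn": [0, 0, 0]},
  {"offset": [0, -0.014, 0], "turn": [0, 0, 0]},
])

```text
t: 7.8
eef_pos: [0.5357, 0.133, 0.0451]
ee_rot: [-0.696, 0.718, 0.0, 0.003]
contact_force: [-20.2, 9.6, 23.6]
grip_width: 0.002
finger_force: 15.6
```

Run:
```python
from h import *
st();s=arm.observe(); print(np.round(s["wrist_torque"],2),np.round(s["joint_pos"],4)); door(arm.get_image("top"))
```

```text
t 7.8 p [0.5357 0.133  0.0451] psi -1.601 F [-20.2   9.6  23.6] w 0.002 ff 15.6
[2.99 5.81 0.23] [ 0.6064 -0.033  -0.33   -0.0016 -1.2679 -0.6358]
door n 172 y -0.008 0.115 theta fit -0.005 pts (along,front off mm) [(0.02, -1.2), (0.05, -2.6), (0.08, -1.4), (0.11, -1.5)]
```

The door now reads θ≈0, so it's shut. The wide part of the finger sits on top of the bar, so I'll lift first to unload it and then back off.

>>> send_rows([
  {"offset": [0, 0.0, -0.005], "turn": [0, 0, 0]},
  {"offset": [0, 0.0, -0.01], "turn": [0, 0, 0]},
  {"offset": [0, 0.0, -0.02], "turn": [0, 0, 0]},
  {"offset": [0, 0.005, -0.03], "turn": [0, 0, 0]},
  {"offset": [0, 0.02, -0.035], "turn": [0, 0, 0]},
])

```text
t: 8.27
eef_pos: [0.516, 0.1303, 0.0769]
ee_rot: [-0.695, 0.719, -0.001, 0.0]
contact_force: [-1.2, -0.5, 0.3]
grip_width: 0.001
finger_force: 0.0
```

>>> send_rows([
  {"offset": [0, 0.03, 0], "turn": [0, 0, 0]},
  {"offset": [0, 0.06, 0], "turn": [0, 0, 0]},
  {"offset": [0, 0.09, 0], "turn": [0, 0, 0]},
  {"offset": [0, 0.1, 0], "turn": [0, 0, 0]},
  {"offset": [0, 0.1, 0], "turn": [0, 0, 0]},
])

```text
t: 8.68
eef_pos: [0.4139, 0.134, 0.0763]
ee_rot: [-0.696, 0.718, 0.0, 0.001]
contact_force: [0.2, 0.4, -0.3]
grip_width: 0.001
finger_force: 0.0
```

Run:
```python
from h import *
st(); im=arm.get_image("top"); door(im)
cv2.imwrite("pics/crop6.png",cv2.resize(im["frame"][215:325,245:405],None,fx=4,fy=4,interpolation=cv2.INTER_CUBIC))
```

```text
t 8.68 p [0.4139 0.134  0.0763] psi -1.602 F [ 0.2  0.4 -0.3] w 0.001 ff 0.0
door n 230 y -0.008 0.151 theta fit 0.0 pts (along,front off mm) [(0.02, -1.4), (0.05, -2.3), (0.08, -1.8), (0.11, -1.8), (0.14, -0.9), (0.16, -2.0)]
```

View pics/crop6.png

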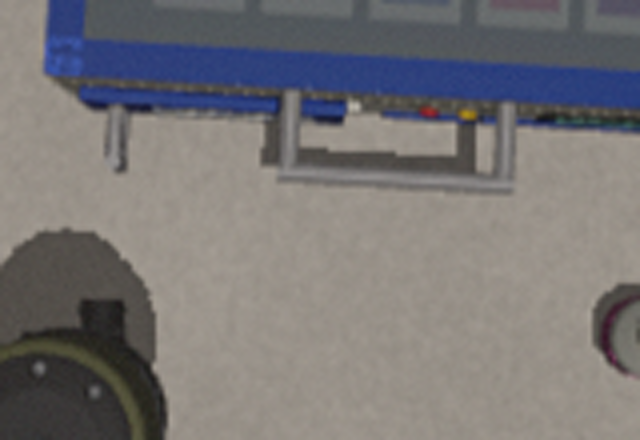

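The door is flush with the front at crop (80-345, 95-120) and θ reads 0.000 after I backed off, so it's latched. Next is the hood bar.

Run:
```python
from h import *
im=dict(np.load("top2.npz")); P=cloud(im); m=np.zeros((480,640),bool); m[250:270,320:369]=1
m&=(P[...,2]>.136)&(P[...,2]<.156)&(P[...,0]>.525)&(P[...,0]<.565); q=P[m]; l=cv2.fitLine(q[:,:2].astype(np.float32),cv2.DIST_HUBER,0,.01,.01).ravel()
print(m.sum(),q.min(0),q.max(0),"line",l,"yaw",np.arctan2(-l[0],l[1]) if l[1]>0 else np.arctan2(l[0],-l[1]),"pred",ORG-.198*ex)
c=l[2:]+l[:2]*(-.041-l[3])/l[1]; print("at y=-.041",c, "top z",np.percentile(q[:,2],[50,80]))
a=YAW-np.pi/2
plan([([.4139,.134,.25],a,5),([*((np.array([.4139,.134])+c)/2),.25],a,4),([*c,.25],a,4)])
```

```text
252 [ 0.53764926 -0.09742944  0.13718921] [0.55693516 0.01671266 0.15508354] line [ 0.04933102  0.99878246  0.5460361  -0.0407213 ] yaw -0.04935105 pred [ 0.54327803 -0.04051091]
at y=-.041 [ 0.54602236 -0.041     ] top z [0.14578013 0.14862546]
LAST off [-1.000e-04  7.000e-04 -1.737e-01] turn [-0.002  0.001  0.021] rows 5
   [-0.0, 0.0, -0.035] [-0.0, 0.0, 0.004]
   [-0.0, 0.0, -0.069] [-0.001, 0.001, 0.009]
   [-0.0, 0.0, -0.104] [-0.001, 0.001, 0.013]
   [-0.0, 0.001, -0.139] [-0.001, 0.001, 0.017]
   [-0.0, 0.001, -0.174] [-0.002, 0.001, 0.021]
LAST off [ 0.0839 -0.0706  0.    ] turn [0. 0. 0.] rows 4
   [0.021, -0.018, 0.0] [0.0, 0.0, 0.0]
   [0.042, -0.035, 0.0] [0.0, 0.0, 0.0]
   [0.063, -0.053, 0.0] [0.0, 0.0, 0.0]
   [0.084, -0.071, 0.0] [0.0, 0.0, 0.0]
LAST off [ 0.0839 -0.0706  0.    ] turn [0. 0. 0.] rows 4
   [0.021, -0.018, 0.0] [0.0, 0.0, 0.0]
   [0.042, -0.035, 0.0] [0.0, 0.0, 0.0]
   [0.063, -0.053, 0.0] [0.0, 0.0, 0.0]
   [0.084, -0.071, 0.0] [0.0, 0.0, 0.0]
```

>>> send_rows([
  {"offset": [0, 0, -0.035], "turn": [0, 0, 0.004]},
  {"offset": [0, 0, -0.07], "turn": [0, 0, 0.008]},
  {"offset": [0, 0, -0.104], "turn": [0, 0, 0.012]},
  {"offset": [0, 0, -0.139], "turn": [0, 0, 0.016]},
  {"offset": [0, 0, -0.174], "turn": [0, 0, 0.02]},
], gripper=-0.2)

```text
t: 9.15
eef_pos: [0.4157, 0.1335, 0.2513]
ee_rot: [-0.688, 0.726, -0.0, -0.0]
contact_force: [0.8, 0.5, 0.8]
grip_width: 0.397
finger_force: 0.0
```

>>> send_rows([
  {"offset": [0.02, -0.017, 0], "turn": [0, 0, 0]},
  {"offset": [0.042, -0.035, 0], "turn": [0, 0, 0]},
  {"offset": [0.063, -0.053, 0], "turn": [0, 0, 0]},
  {"offset": [0.084, -0.07, 0], "turn": [0, 0, 0]},
  {"offset": [0.105, -0.087, 0], "turn": [0, 0, 0]},
])

```text
t: 9.57
eef_pos: [0.4979, 0.0228, 0.2493]
ee_rot: [-0.688, 0.726, -0.0, -0.0]
contact_force: [-0.2, 0.7, 0.7]
grip_width: 0.402
finger_force: 0.0
```

>>> send_rows([
  {"offset": [0.021, -0.018, 0], "turn": [0, 0, 0]},
  {"offset": [0.042, -0.036, 0], "turn": [0, 0, 0]},
  {"offset": [0.063, -0.054, 0], "turn": [0, 0, 0]},
  {"offset": [0.063, -0.054, 0], "turn": [0, 0, 0]},
  {"offset": [0.063, -0.054, 0], "turn": [0, 0, 0]},
])

```text
t: 9.98
eef_pos: [0.548, -0.0431, 0.2482]
ee_rot: [-0.687, 0.727, 0.0, -0.001]
contact_force: [-0.2, 0.4, -0.0]
grip_width: 0.401
finger_force: 0.0
```

Run:
```python
from h import *
st(); a=YAW-np.pi/2
plan([([.545,-.041,.18],a,3)])
```

```text
t 9.98 p [ 0.548  -0.0431  0.2482] psi -1.627 F [-0.2  0.4 -0. ] w 0.401 ff 0.0
LAST off [-0.002   0.0029  0.0682] turn [ 0.002 -0.001 -0.003] rows 3
   [-0.001, 0.001, 0.023] [0.001, -0.0, -0.001]
   [-0.001, 0.002, 0.045] [0.002, -0.001, -0.002]
   [-0.002, 0.003, 0.068] [0.002, -0.001, -0.003]
```

Descending to z=0.15, where the tips are about level with the bar's top, then on to 0.123.

>>> send_rows([
  {"offset": [-0.001, 0.002, 0.025], "turn": [0, 0, 0]},
  {"offset": [-0.002, 0.003, 0.05], "turn": [0, 0, 0]},
  {"offset": [-0.002, 0.003, 0.075], "turn": [0, 0, 0]},
  {"offset": [-0.002, 0.003, 0.095], "turn": [0, 0, 0]},
  {"offset": [-0.002, 0.003, 0.098], "turn": [0, 0, 0]},
])

```text
t: 10.4
eef_pos: [0.5424, -0.0387, 0.147]
ee_rot: [-0.688, 0.725, 0.002, -0.002]
contact_force: [-0.9, -0.2, -1.1]
grip_width: 0.401
finger_force: 0.0
```

>>> send_rows([
  {"offset": [0, 0, 0.006], "turn": [0, 0, 0]},
  {"offset": [0, 0, 0.012], "turn": [0, 0, 0]},
  {"offset": [0, 0, 0.018], "turn": [0, 0, 0]},
  {"offset": [0, 0, 0.024], "turn": [0, 0, 0]},
  {"offset": [0, 0, 0.027], "turn": [0, 0, 0]},
])

```text
t: 10.82
eef_pos: [0.5442, -0.0391, 0.124]
ee_rot: [-0.688, 0.726, 0.0, 0.0]
contact_force: [-0.0, 0.4, -0.9]
grip_width: 0.395
finger_force: 0.0
```

>>> send_rows([
  {"offset": [0, 0, 0], "turn": [0, 0, 0]},
  {"offset": [0, 0, 0], "turn": [0, 0, 0]},
  {"offset": [0, 0, 0], "turn": [0, 0, 0]},
])

```text
t: 11.07
eef_pos: [0.5445, -0.0392, 0.1248]
ee_rot: [-0.688, 0.726, -0.0, 0.0]
contact_force: [-0.6, -0.7, 0.4]
grip_width: 0.4
finger_force: 0.0
```

Run:
```python
from h import *
st()
im=arm.get_image("scene"); cv2.imwrite("pics/crop7.png",cv2.resize(im["frame"][190:280,210:350],None,fx=5,fy=5,interpolation=cv2.INTER_CUBIC))
```

```text
t 11.07 p [ 0.5445 -0.0392  0.1248] psi -1.624 F [-0.6 -0.7  0.4] w 0.4 ff 0.0
```

View pics/crop7.png

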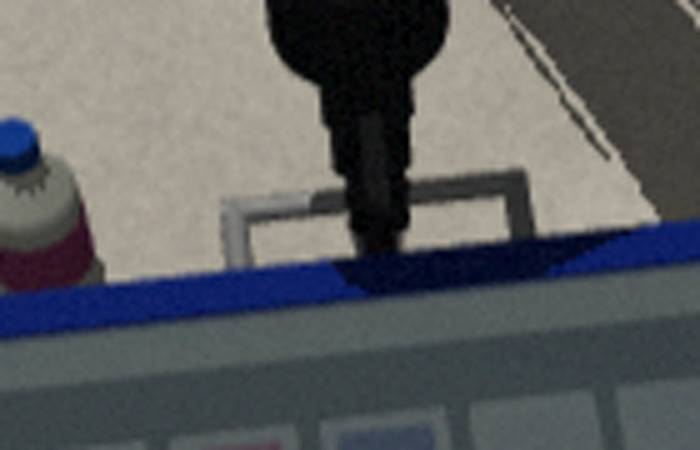

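The rear finger at crop (375,200) sits between the bar and the hood, about midway between the posts. Closing.

>>> send_rows([
  {"offset": [0, 0, 0], "turn": [0, 0, 0]},
  {"offset": [0, 0, 0], "turn": [0, 0, 0]},
  {"offset": [0, 0, 0], "turn": [0, 0, 0]},
  {"offset": [0, 0, 0], "turn": [0, 0, 0]},
  {"offset": [0, 0, 0], "turn": [0, 0, 0]},
], gripper=-1)

```text
t: 11.53
eef_pos: [0.547, -0.0393, 0.125]
ee_rot: [-0.688, 0.726, -0.002, 0.002]
contact_force: [12.1, -2.9, -5.1]
grip_width: 0.111
finger_force: 58.5
```

```bash
cat >> h.py <<'E'
RH=np.hypot(.338,.022); A0=np.arctan2(.022,.338)
def arcd(th0,th1): # handle shift (back, up) going th0->th1
    f=lambda t:np.array([-RH*np.cos(A0+t),RH*np.sin(A0+t)]); return f(th1)-f(th0)
E
python3 - <<'E'
from h import *
st()
T=[0,.1,.2,.3,.38,.44,.48,.52,.555]
for a,b in zip(T,T[1:]): print(a,b,arcd(a,b).round(4), "z",round(.12+RH*np.sin(A0+b),3))
print("down"); T=[.555,.52,.48,.44,.405]
for a,b in zip(T,T[1:]): print(a,b,arcd(a,b).round(4),"z",round(.12+RH*np.sin(A0+b),3))
E
```

```text
t 11.53 p [ 0.547  -0.0393  0.125 ] psi -1.624 F [12.1 -2.9 -5.1] w 0.111 ff 58.5
0 0.1 [0.0039 0.0336] z 0.176
0.1 0.2 [0.0072 0.0331] z 0.209
0.2 0.3 [0.0105 0.0322] z 0.241
0.3 0.38 [0.0107 0.0249] z 0.266
0.38 0.44 [0.0093 0.0181] z 0.284
0.44 0.48 [0.0068 0.0117] z 0.296
0.48 0.52 [0.0073 0.0114] z 0.307
0.52 0.555 [0.0067 0.0098] z 0.317
down
0.555 0.52 [-0.0067 -0.0098] z 0.307
0.52 0.48 [-0.0073 -0.0114] z 0.296
0.48 0.44 [-0.0068 -0.0117] z 0.284
0.44 0.405 [-0.0056 -0.0105] z 0.273
```

>>> send_rows([
  {"offset": [0, -0.002, -0.003], "turn": [0, 0, 0]},
  {"offset": [0, -0.003, -0.006], "turn": [0, 0, 0]},
  {"offset": [0, -0.0035, -0.01], "turn": [0, 0, 0]},
  {"offset": [0, -0.0038, -0.0135], "turn": [0, 0, 0]},
  {"offset": [0, -0.004, -0.017], "turn": [0, 0, 0]},
])

```text
t: 11.95
eef_pos: [0.5483, -0.0393, 0.1412]
ee_rot: [-0.688, 0.726, 0.0, -0.0]
contact_force: [6.1, -1.6, -6.6]
grip_width: 0.117
finger_force: 58.6
```

>>> send_rows([
  {"offset": [0, -0.0005, -0.0034], "turn": [0, 0, 0]},
  {"offset": [0, -0.001, -0.0067], "turn": [0, 0, 0]},
  {"offset": [0, -0.0015, -0.01], "turn": [0, 0, 0]},
  {"offset": [0, -0.002, -0.0134], "turn": [0, 0, 0]},
  {"offset": [0, -0.0024, -0.0168], "turn": [0, 0, 0]},
])

```text
t: 12.37
eef_pos: [0.5507, -0.0394, 0.1585]
ee_rot: [-0.688, 0.726, -0.0, 0.0]
contact_force: [3.8, 0.2, -5.3]
grip_width: 0.111
finger_force: 58.5
```

```bash
cat >> h.py <<'E'
def hood(im):
    P=cloud(im); z=P[...,2]; L=(P[...,:2]-ORG)@np.stack([ex,ey],1)
    m=(np.abs(L[...,1])<.20)&(L[...,0]>-.12)&(L[...,0]<.12)&(z>.13)&((np.abs(L[...,1])>.1)|(L[...,0]>.02)); q=np.c_[L[m],z[m]]
    A=np.c_[q[:,:2],np.ones(len(q))]; w=np.ones(len(q),bool)
    for _ in range(6):
        c=np.linalg.lstsq(A[w],q[w,2],rcond=None)[0]; w=np.abs(A@c-q[:,2])<.008
    print("hood angle",round(float(np.arctan(-c[0])),3),"side slope",round(c[1],3),w.sum(),len(q))
E
python3 - <<'E'
from h import *
hood(dict(np.load("top0.npz"))); hood(arm.get_image("top")); st()
E
```

```text
hood angle -0.0 side slope -0.001 11866 11919
hood angle 0.099 side slope -0.001 11797 11832
t 12.42 p [ 0.5509 -0.0394  0.1595] psi -1.624 F [ 1.8  0.7 -4.3] w 0.116 ff 58.6
```

>>> send_rows([
  {"offset": [0, -0.0006, -0.0033], "turn": [0, 0, 0]},
  {"offset": [0, -0.0013, -0.0066], "turn": [0, 0, 0]},
  {"offset": [0, -0.0019, -0.01], "turn": [0, 0, 0]},
  {"offset": [0, -0.0026, -0.0133], "turn": [0, 0, 0]},
  {"offset": [0, -0.0032, -0.0166], "turn": [0, 0, 0]},
])

```text
t: 12.83
eef_pos: [0.5538, -0.0396, 0.1749]
ee_rot: [-0.688, 0.726, 0.0, -0.0]
contact_force: [3.1, 0.6, -6.3]
grip_width: 0.113
finger_force: 58.5
```

>>> send_rows([
  {"offset": [0, -0.0008, -0.0033], "turn": [0, 0, 0]},
  {"offset": [0, -0.0016, -0.0066], "turn": [0, 0, 0]},
  {"offset": [0, -0.0024, -0.01], "turn": [0, 0, 0]},
  {"offset": [0, -0.0032, -0.0132], "turn": [0, 0, 0]},
  {"offset": [0, -0.004, -0.0165], "turn": [0, 0, 0]},
])

```text
t: 13.25
eef_pos: [0.5578, -0.0398, 0.1917]
ee_rot: [-0.688, 0.726, 0.0, -0.0]
contact_force: [0.7, 2.0, -4.6]
grip_width: 0.119
finger_force: 58.6
```

>>> send_rows([
  {"offset": [0, -0.001, -0.0032], "turn": [0, 0, 0]},
  {"offset": [0, -0.002, -0.0065], "turn": [0, 0, 0]},
  {"offset": [0, -0.0029, -0.0097], "turn": [0, 0, 0]},
  {"offset": [0, -0.0038, -0.013], "turn": [0, 0, 0]},
  {"offset": [0, -0.0048, -0.0162], "turn": [0, 0, 0]},
])

```text
t: 13.67
eef_pos: [0.5624, -0.0401, 0.2076]
ee_rot: [-0.688, 0.726, 0.0, -0.0]
contact_force: [-3.0, 3.2, -3.0]
grip_width: 0.117
finger_force: 58.6
```

>>> send_rows([
  {"offset": [0, -0.0011, -0.0032], "turn": [0, 0, 0]},
  {"offset": [0, -0.0023, -0.0064], "turn": [0, 0, 0]},
  {"offset": [0, -0.0034, -0.0096], "turn": [0, 0, 0]},
  {"offset": [0, -0.0046, -0.0128], "turn": [0, 0, 0]},
  {"offset": [0, -0.0057, -0.016], "turn": [0, 0, 0]},
])

```text
t: 14.08
eef_pos: [0.568, -0.0404, 0.2241]
ee_rot: [-0.688, 0.726, 0.0, -0.0]
contact_force: [-3.5, 2.1, -2.0]
grip_width: 0.116
finger_force: 58.6
```

Run:
```python
from h import *
hood(arm.get_image("top")); st()
```

```text
hood angle 0.299 side slope -0.001 11742 11762
t 14.13 p [ 0.5683 -0.0404  0.2249] psi -1.624 F [-4.7  4.  -0.8] w 0.114 ff 58.7
```

>>> send_rows([
  {"offset": [0, -0.0012, -0.0031], "turn": [0, 0, 0]},
  {"offset": [0, -0.0024, -0.0063], "turn": [0, 0, 0]},
  {"offset": [0, -0.0037, -0.0094], "turn": [0, 0, 0]},
  {"offset": [0, -0.0049, -0.0126], "turn": [0, 0, 0]},
  {"offset": [0, -0.0062, -0.0157], "turn": [0, 0, 0]},
])

```text
t: 14.55
eef_pos: [0.5745, -0.0408, 0.2403]
ee_rot: [-0.688, 0.726, -0.0, 0.0]
contact_force: [-4.7, 2.6, -0.8]
grip_width: 0.112
finger_force: 58.6
```

>>> send_rows([
  {"offset": [0, -0.0014, -0.0031], "turn": [0, 0, 0]},
  {"offset": [0, -0.0028, -0.0061], "turn": [0, 0, 0]},
  {"offset": [0, -0.0043, -0.0092], "turn": [0, 0, 0]},
  {"offset": [0, -0.0057, -0.0122], "turn": [0, 0, 0]},
  {"offset": [0, -0.0071, -0.0153], "turn": [0, 0, 0]},
])

```text
t: 14.97
eef_pos: [0.5814, -0.0411, 0.2555]
ee_rot: [-0.688, 0.726, -0.0, -0.0]
contact_force: [-3.5, 3.6, -2.4]
grip_width: 0.118
finger_force: 58.5
```

>>> send_rows([
  {"offset": [0, -0.0009, -0.0018], "turn": [0, 0, 0]},
  {"offset": [0, -0.0019, -0.0036], "turn": [0, 0, 0]},
  {"offset": [0, -0.0028, -0.0054], "turn": [0, 0, 0]},
  {"offset": [0, -0.0037, -0.0072], "turn": [0, 0, 0]},
  {"offset": [0, -0.0046, -0.009], "turn": [0, 0, 0]},
])

```text
t: 15.38
eef_pos: [0.5862, -0.0414, 0.265]
ee_rot: [-0.688, 0.726, -0.001, 0.0]
contact_force: [-3.8, 3.2, 0.5]
grip_width: 0.113
finger_force: 58.6
```

>>> send_rows([
  {"offset": [0, -0.001, -0.0018], "turn": [0, 0, 0]},
  {"offset": [0, -0.002, -0.0036], "turn": [0, 0, 0]},
  {"offset": [0, -0.003, -0.0054], "turn": [0, 0, 0]},
  {"offset": [0, -0.004, -0.0072], "turn": [0, 0, 0]},
  {"offset": [0, -0.005, -0.0089], "turn": [0, 0, 0]},
])

```text
t: 15.8
eef_pos: [0.5911, -0.0417, 0.2738]
ee_rot: [-0.688, 0.726, -0.0, 0.0]
contact_force: [-3.9, 4.1, 1.0]
grip_width: 0.11
finger_force: 58.6
```

Run:
```python
from h import *
hood(arm.get_image("top")); st()
```

```text
hood angle 0.458 side slope -0.001 10875 11350
t 15.85 p [ 0.5913 -0.0417  0.2742] psi -1.624 F [-5.8  4.1  0.4] w 0.117 ff 58.6
```

Tracking well at 0.458. Now on past balance to about 0.555.

>>> send_rows([
  {"offset": [0, -0.001, -0.0018], "turn": [0, 0, 0]},
  {"offset": [0, -0.0021, -0.0035], "turn": [0, 0, 0]},
  {"offset": [0, -0.0031, -0.0053], "turn": [0, 0, 0]},
  {"offset": [0, -0.0042, -0.007], "turn": [0, 0, 0]},
  {"offset": [0, -0.0052, -0.0088], "turn": [0, 0, 0]},
])

```text
t: 16.27
eef_pos: [0.5965, -0.0419, 0.2832]
ee_rot: [-0.688, 0.725, -0.001, 0.001]
contact_force: [-4.4, 4.0, 2.7]
grip_width: 0.114
finger_force: 58.5
```

>>> send_rows([
  {"offset": [0, -0.0011, -0.0017], "turn": [0, 0, 0]},
  {"offset": [0, -0.0022, -0.0034], "turn": [0, 0, 0]},
  {"offset": [0, -0.0033, -0.0051], "turn": [0, 0, 0]},
  {"offset": [0, -0.0044, -0.0068], "turn": [0, 0, 0]},
  {"offset": [0, -0.0055, -0.0086], "turn": [0, 0, 0]},
])

```text
t: 16.68
eef_pos: [0.6019, -0.0423, 0.2918]
ee_rot: [-0.688, 0.726, -0.001, 0.001]
contact_force: [-5.0, 3.6, 1.9]
grip_width: 0.116
finger_force: 58.5
```

>>> send_rows([
  {"offset": [0, -0.0013, -0.002], "turn": [0, 0, 0]},
  {"offset": [0, -0.0026, -0.004], "turn": [0, 0, 0]},
  {"offset": [0, -0.004, -0.006], "turn": [0, 0, 0]},
  {"offset": [0, -0.0054, -0.008], "turn": [0, 0, 0]},
  {"offset": [0, -0.0067, -0.0098], "turn": [0, 0, 0]},
])

```text
t: 17.1
eef_pos: [0.6085, -0.0426, 0.3018]
ee_rot: [-0.688, 0.725, -0.001, 0.001]
contact_force: [-4.8, 5.1, 3.5]
grip_width: 0.113
finger_force: 58.5
```

>>> send_rows([
  {"offset": [0, 0, 0], "turn": [0, 0, 0]},
  {"offset": [0, 0, 0], "turn": [0, 0, 0]},
  {"offset": [0, 0, 0], "turn": [0, 0, 0]},
  {"offset": [0, 0, 0], "turn": [0, 0, 0]},
  {"offset": [0, 0, 0], "turn": [0, 0, 0]},
])

```text
t: 17.52
eef_pos: [0.6088, -0.0426, 0.3023]
ee_rot: [-0.688, 0.726, -0.001, 0.001]
contact_force: [-5.3, 5.2, 4.8]
grip_width: 0.111
finger_force: 58.7
```

Run:
```python
from h import *
hood(arm.get_image("top")); st()
```

```text
hood angle 0.554 side slope -0.001 9905 10439
t 17.57 p [ 0.6088 -0.0426  0.3023] psi -1.624 F [-3.8  4.   3.2] w 0.113 ff 58.7
```

At 0.554, past balance and holding. Now easing back down to about 0.405.

>>> send_rows([
  {"offset": [0, 0.0013, 0.002], "turn": [0, 0, 0]},
  {"offset": [0, 0.0027, 0.004], "turn": [0, 0, 0]},
  {"offset": [0, 0.004, 0.006], "turn": [0, 0, 0]},
  {"offset": [0, 0.0054, 0.0079], "turn": [0, 0, 0]},
  {"offset": [0, 0.0067, 0.0098], "turn": [0, 0, 0]},
])

```text
t: 17.98
eef_pos: [0.6023, -0.0423, 0.2926]
ee_rot: [-0.688, 0.726, -0.002, 0.002]
contact_force: [-4.7, 4.7, 5.3]
grip_width: 0.111
finger_force: 58.8
```

>>> send_rows([
  {"offset": [0, 0.0015, 0.0023], "turn": [0, 0, 0]},
  {"offset": [0, 0.003, 0.0046], "turn": [0, 0, 0]},
  {"offset": [0, 0.0044, 0.0069], "turn": [0, 0, 0]},
  {"offset": [0, 0.0059, 0.0091], "turn": [0, 0, 0]},
  {"offset": [0, 0.0073, 0.0114], "turn": [0, 0, 0]},
])

```text
t: 18.4
eef_pos: [0.5952, -0.0419, 0.2813]
ee_rot: [-0.688, 0.726, -0.002, 0.002]
contact_force: [-3.9, 2.8, 3.6]
grip_width: 0.117
finger_force: 58.8
```

>>> send_rows([
  {"offset": [0, 0.0014, 0.0023], "turn": [0, 0, 0]},
  {"offset": [0, 0.0027, 0.0047], "turn": [0, 0, 0]},
  {"offset": [0, 0.0041, 0.007], "turn": [0, 0, 0]},
  {"offset": [0, 0.0055, 0.0094], "turn": [0, 0, 0]},
  {"offset": [0, 0.0068, 0.0117], "turn": [0, 0, 0]},
])

```text
t: 18.82
eef_pos: [0.5886, -0.0415, 0.2696]
ee_rot: [-0.688, 0.725, -0.002, 0.002]
contact_force: [-4.7, 4.2, 2.9]
grip_width: 0.116
finger_force: 58.7
```

>>> send_rows([
  {"offset": [0, 0.0011, 0.0021], "turn": [0, 0, 0]},
  {"offset": [0, 0.0022, 0.0042], "turn": [0, 0, 0]},
  {"offset": [0, 0.0034, 0.0063], "turn": [0, 0, 0]},
  {"offset": [0, 0.0045, 0.0084], "turn": [0, 0, 0]},
  {"offset": [0, 0.0056, 0.0105], "turn": [0, 0, 0]},
])

```text
t: 19.23
eef_pos: [0.5828, -0.0412, 0.2585]
ee_rot: [-0.688, 0.726, -0.001, 0.001]
contact_force: [-4.2, 3.5, 2.8]
grip_width: 0.113
finger_force: 59.6
```

>>> send_rows([
  {"offset": [0, 0, 0], "turn": [0, 0, 0]},
  {"offset": [0, 0, 0], "turn": [0, 0, 0]},
  {"offset": [0, 0, 0], "turn": [0, 0, 0]},
  {"offset": [0, 0, 0], "turn": [0, 0, 0]},
  {"offset": [0, 0, 0], "turn": [0, 0, 0]},
])

```text
t: 19.65
eef_pos: [0.5827, -0.0412, 0.2583]
ee_rot: [-0.688, 0.726, -0.001, 0.001]
contact_force: [-3.9, 4.1, 2.5]
grip_width: 0.115
finger_force: 59.5
```

Run:
```python
from h import *
im=arm.get_image("top"); hood(im); st(); door(im)
cv2.imwrite("pics/end.png",im["frame"])
```

```text
hood angle 0.404 side slope -0.001 11339 11685
t 19.7 p [ 0.5827 -0.0412  0.2583] psi -1.624 F [-3.1  3.4  1.7] w 0.113 ff 59.5Traceback (most recent call last):
  File "<stdin>", line 2, in <module>
  File "h.py", line 35, in door
    q=P[m]; l=cv2.fitLine(q[:,:2].astype(np.float32),cv2.DIST_HUBER,0,.01,.01).ravel()
              ~~~~~~~~~~~^^^^^^^^^^^^^^^^^^^^^^^^^^^^^^^^^^^^^^^^^^^^^^^^^^^^^
cv2.error: OpenCV(4.12.0) /io/opencv/modules/imgproc/src/linefit.cpp:50: error: (-215:Assertion failed) count > 0 in function 'fitLine2D_wods'
```

The hood is held steady at 0.404. Nothing has touched the door since I saw it latched, and the arm now hides it from the top camera. Handing in.

```bash
python3 -c "
from cell import arm
print(arm.finish_job())"
```

```text
the job is handed in; nothing more can be done
None
```

The stain door is latched shut (it took a second, lower push on its pull, reading about 30 N), and the hood went up to 0.554 rad, past balance, and is now held in the gripper at 0.404 rad (about 4° below balance); the bottle, slide box and jar were not touched on purpose, though I didn't re-measure them, and the door was last seen latched before the lift.

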